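# Refit the return spring of the tart press

## Robot

A 7-joint arm with a two-finger parallel gripper is mounted at the origin on a cart in front of the work surface, level with it; the furniture and walls round the work are solid. World frame = base frame: x ahead of the robot, y to its left, z up, the work surface at z = 0. Lengths are in m, angles in rad, forces in N, time in s.
With the tool pointing down it reaches from about 0.4 to 0.9 m from the base axis. Payload 5.6 kg.
Tool frame: the origin (TCP) lies midway between the tips of the shut fingers; the grasp point (between the pads) lies 19 mm behind it; z points along the fingers, y is the line along which they close (so a half turn about z gives the same grasp; the last joint's range is limited). The gripper opens to 92 mm and grips with 3 to 60 N. Pads are 20 mm wide; open, the fingers measure 128 mm over their backs; the gripper's body (75 mm by 189 mm) begins 69 mm behind the grasp point.
Start: joints at [-1.332, 0.468, -0.012, 1.603, 0.006, 1.071, -0.056], TCP at [0.181, 0.624, 0.215] pointing down, gripper open.
Joint ranges: [-2.53, 2.53], [-0.31, 2.02], [-1.57, 1.55], [0.28, 2.44], [-1.29, 4.43], [0.15, 1.84], [-2.92, 2.92]. Speed limits (rad/s): [2.57, 2.57, 3.14, 3.14, 3.14, 3.14, 3.14].

## Interface

Orientations are given as a 3x3 rotation matrix whose columns are the frame's x, y, z axes.
In Python, from station import env, effector, solver, viewer, workorder, search_frame, tip_of gives the robot as it stands. Calls block until the motion is done:
- env.reach(position, orientation): joint-space move of the TCP to a pose.
- env.movel(position, frame=None, rate=0.15): straight line of the TCP; frame=None keeps the orientation; rate is the mean speed in m/s.
- env.goto_joints(angles): joint-space move.
- effector.release() and effector.grasp(squeeze=None): open the fingers fully, or close them until they stop; squeeze is the grip in N (None keeps the last).
- env.pause(seconds).
- solver.inverse_kinematics(position, orientation): joint angles nearest the present ones, or None.
- env.sense(): the state.
- viewer.read_camera(name): name is "scene" or "side" or "wrist"; returns (picture, depth): 384x512x3 uint8, red, green, blue; 384x512 float32, m along the optical axis (not along the pixel's ray), 0 where there is no reading.
- viewer.camera_info(name): a dict with "intrinsics" (3x3 intrinsics, pixels), "eye" and "rotation" of the camera in the world; the wrist camera has in their place "T_tool_cam" (4x4, takes a point from camera to tool coordinates, whose origin is the TCP and whose axes are the flange's). Camera axes: x right, y up, looking along -z (the intrinsics and any distortion apply to the point x, -y, -z); pixel columns grow to the right and rows downward; lengths in m; the calibration is good to about 2 mm. A picture is of the moment at which its call begins: read the wrist's pose just before it. camera_info takes no time and is no camera call.
A pose or a line that the arm cannot do raises env.PlanningError and nothing moves.
- workorder.finish_job(): hands the job in; it is judged then, once.
Trained networks look in the newest picture that a camera, given by its name, has taken for a name from the list of things; names that differ only in an ending like _2 or _b are one class to them, and where a whole thing is asked for, a point or a joint stands for the part that bears it (a point fixed in the world has none). Each returns a list of dicts, best first, with "score" (0 to 1); they miss things now and then, are a little off and sometimes report something else, mostly with a low value. They report only what shows in the picture. A call takes as long as a camera call.
- search_frame(camera, name): "at" ([x, y, z] in m, in world coordinates, good to about 4 mm: the middle of the surface that is visible of it).
- tip_of(camera, name): "at" ([x, y, z] in m, in world coordinates, good to about 4 mm: a listed point, or the origin of a listed thing).
The state is a dict: "t": time; "joint_positions": joint angles; "joint_velocities": joint speeds; "tau": joint torques, N m; "ee_pos": TCP position; "tcp_rot": TCP orientation; "wrist_force": force on the tool from outside, world axes, zero at the start; "moment": the same for the moment, N m; "gripper_width": finger opening in m; "grasp_force": force on a finger pad.
Only numpy, scipy, OpenCV 4.12 (cv2) and the standard library are available. Lean on these libraries where they do the work, as an engineer would, in place of code of your own. Each camera call takes 0.05 s, during which the arm holds its last target. There are 200 camera calls.

## Task

The tart press has been stripped for cleaning. Thread its return spring, blue collar up, over the upright spring rod, twisting it a little whenever a collar snags on the orange cross pin, until it stands fully down on the press base with both collars below the pin; then let go of it and press the green touch key on the press firmly (about 9 N) for half a second to reset the press. Leave the ramekin, the pastry cutter and the spice jar where they stand.

Things in the scene. Friction and masses are not known exactly. Their poses are not given: they have to be found in the camera images.
- spring_center (a point): Stiff return spring, loose, standing upright: 84 mm tall, 52 mm outer diameter, about 0.16 kg. Steel coils between a dark lower collar (10 mm tall) and a blue upper collar (top 20 mm, the place to grip). Point on its axis, half-way up; z points to the blue end. It hardly compresses. Inside, between its two end plates, it is clear to 41 mm diameter and turns freely round the cross pin.
- spring_foot (a point): Centre of the spring's lower end face, axes as spring_center. The lower end plate is 6 mm thick, with a round bore of 28 mm diameter and two opposite notches, 13 mm wide, reaching 22 mm from the axis along this point's +x and -x: the cross pin passes only through the notches, with about 8 degrees and 2 mm of play.
- spring_top (a point): Centre of the spring's upper (blue) end face, axes as spring_center. The upper end plate is 6 mm thick with the same bore and notches as the lower one, but its notches are 35 degrees clockwise, seen from above, of those below (x axis turned -0.61 rad about z). So once the lower plate is past the pin, the spring must be turned 35 degrees counterclockwise for the upper plate to pass.
- rod_seat (a point): Where the spring rod's axis meets the flat top of the press base; z up along the rod, x along the cross pin. The steel rod is 24 mm in diameter and 104 mm tall above this point, its last 10 mm tapering to 15 mm. The spring is fully down when its foot stands on the base top here; its blue top is then 2.5 mm below the pin.
- cross_pin (a point): Middle of the orange cross pin through the rod, 90.5 mm above rod_seat: 8 mm diameter, 37 mm long along this point's x axis, standing out on both sides of the rod. A lower plate that is not turned to it stops with the spring's foot 94.5 mm above rod_seat; an upper plate that is not, with the foot 16.5 mm above rod_seat.
- press: Fixed base of the tart press, white with an aluminium top, 150 mm (x) by 110 mm (y), top 30 mm above the worktop; origin at the centre of its underside. The rod stands 36 mm to +x of the origin, the dark key panel lies on the -x side.
- key_top (a point): Centre of the top of the green round touch key, 26 mm diameter, 34.5 mm above the worktop, in the dark panel, 90 mm from the rod's axis to -x of the press. Press straight down.
- key (a joint): Travel of the green key, m: 0 untouched, grows as pressed, stop at 0.003. It starts to give at 4 N and counts as pressed beyond 7 N (0.0012 m); 11.5 N brings it to its stop. It springs back.
- ramekin: White porcelain pot, 66 mm diameter, 37 mm tall, bystander; origin at the centre of its underside.
- cutter: Fluted metal pastry cutter ring, 70 mm diameter, 33 mm tall, bystander; origin at the centre of its underside.
- jar: Spice jar with dark cap, 41 mm diameter, 105 mm tall, bystander; origin at the centre of its underside.

How it is judged:
By the outcome, as a careful person would: the job done as asked, in the order asked, and still so for the second after the job is handed in, with the robot touching nothing.
It also fails if it takes over 54 s, if anything falls off the work surface, if the arm or the gripper's body presses on something with over 40 N, if the wrist force passes 120 N, or if a joint passes its speed limit or range.

## Working session

There is one attempt and no reset: what is moved stays moved. The work goes in short steps, each a Python script; the robot and the scene stay as the last script left them, time stands still between calls to the robot, and variables do not carry over. Pictures are saved under pics/ and viewed, at most 10 in all, crops included, and the job is handed in when it is done.

```bash
ls; mkdir -p pics
python3 - <<'E'
from station import env, effector, solver, viewer, workorder, search_frame, tip_of
import cv2,numpy as np
ims=[]
for c in ["scene","side"]:
    p,d=viewer.read_camera(c); ims.append(p)
    cv2.imwrite(f"pics/{c}0.png",p[:,:,::-1])
    for n in ["spring_center","spring_foot","spring_top","rod_seat","cross_pin","press","key_top","ramekin","cutter","jar"]:
        r=tip_of(c,n)
        print(c,n,[(np.round(x["at"],3).tolist(),round(x["score"],2)) for x in r[:2]])
E
```

```text
pics
scene spring_center [([0.383, -0.248, 0.044], 0.9)]
scene spring_foot [([0.384, -0.247, -0.003], 0.76)]
scene spring_top [([0.381, -0.248, 0.082], 0.66), ([0.476, -0.523, 0.002], 0.28)]
scene rod_seat [([0.582, -0.36, 0.03], 0.95)]
scene cross_pin [([0.579, -0.359, 0.126], 0.86), ([0.384, -0.246, 0.043], 0.44)]
scene press [([0.551, -0.371, -0.001], 0.8), ([0.578, -0.36, 0.033], 0.43)]
scene key_top [([0.497, -0.381, 0.035], 0.55)]
scene ramekin [([0.358, -0.43, 0.0], 0.61)]
scene cutter [([0.473, -0.521, 0.001], 0.78)]
scene jar [([0.566, -0.501, -0.002], 0.71)]
side spring_center [([0.379, -0.244, 0.041], 0.66)]
side spring_foot [([0.379, -0.244, 0.001], 0.89)]
side spring_top [([0.383, -0.248, 0.083], 0.88), ([0.381, -0.244, 0.042], 0.71)]
side rod_seat [([0.582, -0.36, 0.03], 0.56)]
side cross_pin [([0.577, -0.363, 0.118], 0.58)]
side press [([0.545, -0.37, 0.0], 0.91)]
side key_top [([0.499, -0.383, 0.032], 0.5)]
side ramekin [([0.362, -0.428, -0.002], 0.89)]
side cutter [([0.472, -0.529, 0.001], 0.65)]
side jar [([0.567, -0.503, 0.001], 0.75), ([0.383, -0.248, 0.08], 0.75)]
```

```bash
python3 - <<'E'
from station import env, effector, solver, viewer
import cv2,numpy as np
R=np.array(env.sense()["tcp_rot"]);print(R.round(3))
T=np.array(viewer.camera_info("wrist")["T_tool_cam"]);print(T.round(3))
K=viewer.camera_info("wrist");print(K)
for c in("scene","side"): print(c,{k:np.round(v,3).tolist() for k,v in viewer.camera_info(c).items() if not isinstance(v,str)})
Rd=np.array([[1,0,0],[0,-1,0],[0,0,-1.]])
for a in np.arange(-180,180,30):
    c,s=np.cos(np.radians(a)),np.sin(np.radians(a))
    Rz=np.array([[c,-s,0],[s,c,0],[0,0,1]])
    o=[]
    for p in ([.381,-.247,.25],[.381,-.247,.07],[.58,-.36,.22],[.58,-.36,.1],[.5,-.38,.035]):
        q=solver.inverse_kinematics(p,Rz@Rd); o.append(None if q is None else round(float(q[6]),2))
    print(a,o)
E
python3 -c "
import cv2,numpy as np
a=cv2.imread('pics/scene0.png');b=cv2.imread('pics/side0.png')
cv2.imwrite('pics/both.png',cv2.resize(np.hstack([a,b]),(800,300)))"
```

```text
[[-0.961  0.278  0.   ]
 [ 0.278  0.961  0.   ]
 [-0.     0.    -1.   ]]
[[ 0.001  0.965  0.263  0.075]
 [ 1.    -0.001 -0.    -0.001]
 [ 0.     0.263 -0.965 -0.17 ]
 [ 0.     0.     0.     1.   ]]
{'intrinsics': array([[275.97017955,   0.        , 255.95591069],
       [  0.        , 275.97017955, 190.3080486 ],
       [  0.        ,   0.        ,   1.        ]]), 'T_tool_cam': array([[ 1.09311344e-03,  9.64925783e-01,  2.62520549e-01,
         7.47717293e-02],
       [ 9.99999374e-01, -1.11758291e-03, -5.61030145e-05,
        -8.86813565e-04],
       [ 2.39253233e-04,  2.62520446e-01, -9.64926400e-01,
        -1.70356569e-01],
       [ 0.00000000e+00,  0.00000000e+00,  0.00000000e+00,
         1.00000000e+00]])}
scene {'intrinsics': [[423.049, 0.0, 251.612], [0.0, 423.049, 186.702], [0.0, 0.0, 1.0]], 'eye': [0.146, 0.084, 0.779], 'rotation': [[-0.817, 0.457, -0.353], [-0.577, -0.642, 0.505], [0.004, 0.616, 0.788]]}
side {'intrinsics': [[463.376, 0.0, 243.83], [0.0, 463.376, 199.202], [0.0, 0.0, 1.0]], 'eye': [0.132, -1.038, 0.704], 'rotation': [[0.883, 0.307, -0.356], [-0.469, 0.552, -0.69], [-0.016, 0.776, 0.631]]}
-180 [2.45, 2.65, 2.59, 2.53, 2.63]
-150 [2.71, 2.9, 2.89, 2.89, 2.86]
-120 [-2.86, -2.15, -2.49, -2.37, -2.15]
-90 [-2.34, -1.63, -1.97, -1.85, -1.63]
-60 [-1.81, -1.31, -1.44, -1.32, -1.22]
-30 [-1.44, -0.98, -1.05, -0.92, -0.7]
0 [-0.97, -0.56, -0.75, -0.47, -0.5]
30 [-0.44, 0.03, -0.23, 0.03, -0.02]
60 [0.08, 0.49, 0.28, 0.53, 0.47]
90 [0.6, 0.95, 0.8, 1.03, 0.95]
120 [1.4, 1.43, 1.34, 1.4, 1.43]
150 [1.84, 1.96, 1.98, 1.95, 2.07]
```

View pics/both.png

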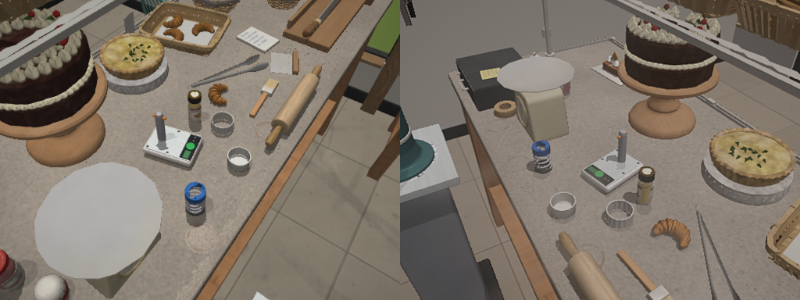

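```bash
cat > h.py <<'E'
from station import env, effector, solver, viewer, workorder, search_frame, tip_of
import cv2,numpy as np
def Rdown(a):  # tool y axis at heading a+90deg-ish: R = Rz(a) @ diag(1,-1,-1)
    c,s=np.cos(a),np.sin(a)
    return np.array([[c,-s,0],[s,c,0],[0,0,1]])@np.diag([1,-1,-1.])
def cloud(name):
    s=env.sense(); p,d=viewer.read_camera(name); i=viewer.camera_info(name); K=i["intrinsics"]
    v,u=np.mgrid[:d.shape[0],:d.shape[1]]
    P=np.stack([(u-K[0,2])/K[0,0]*d,-(v-K[1,2])/K[1,1]*d,-d],-1)
    if name=="wrist":
        T=np.array(i["T_tool_cam"]); R=np.array(s["tcp_rot"])
        P=(P@T[:3,:3].T+T[:3,3])@R.T+np.array(s["ee_pos"])
    else: P=P@np.array(i["rotation"]).T+np.array(i["eye"])
    return p,d,P
E
python3 - <<'E'
from h import *
Z=[]
for c in("scene","side"):
    p,d,P=cloud(c); Z.append(P[d>0])
Z=np.vstack(Z)
xs=np.arange(0,1.2,.06);ys=np.arange(-.9,.9,.06)
print("cm; rows y, cols x",(xs*100).round().astype(int))
for y in ys[::-1]:
    print(f"{y:6.2f}"," ".join("%3s"%("." if not m.any() else int(round(Z[m][:,2].max()*100))) for x in xs for m in [(abs(Z[:,0]-x-.03)<.03)&(abs(Z[:,1]-y-.03)<.03)]))
E
```

```text
cm; rows y, cols x [  0   6  12  18  24  30  36  42  48  54  60  66  72  78  84  90  96 102
 108 114]
  0.90   . -92 -92 -92 -92 -92   .   .   .   .   .   .   .   .   .   .   .   .   .   .
  0.84   . -92 -92 -92 -92 -93   .   .   .   .   .   .   .   .   .   .   .   .   .   .
  0.78   . -92 -92 -92 -92   .   .   .   .   .   .   .   .   .   .   .   .   .   .   .
  0.72   . -92 -92 -92 -92   .   .   .   .   .   .   .   .   .   .   .   .   .   .   .
  0.66   . -91 -92  28 -91   .   .   .   .   .   .   .   .   .   .   .   .   .   .   .
  0.60   . -92 -92  23 -92   .   .   .   .   .   .   .   .   .   .   .   .   .   .   .
  0.54   . -92  31  31   0   .   .   .   .   0   0   0   0   0   0   0   0   0   0   .
  0.48   . -91  32  31   0   .   .   .   .   0   0  25  24   1   1   1   1   2   0   .
  0.42   . -92 -91 -92   9   9   9   9   9   3   6  25   0   0   0   0   0   2   0   .
  0.36   . -92 -92 -92   9   9   9   9   9   .   5   .   0   0   0   0   0   1   .   .
  0.30   . -92 -92 -92   9   9   9   9   9   .   .   .   0   0   0   0   0   0   .   .
  0.24   . -92 -92 -92   9   9   9   9   
[... 998 characters left out ...]
   .
 -0.48 -92 -91 -91 -91   1   4   4   1   4   3   1  41  47  47  45  45   .   1   0   .
 -0.54 -91 -91 -91 -91   1   5   1   4   4  11   0  41  49  49  48  10  10   2   0   .
 -0.60 -91 -91 -91 -91   1   5   1   4   4   3   2  41  49  49  49  10  10   2   1   .
 -0.66 -91 -91 -91 -91   5   6   2   2   3   4   3  41  48  48  10  10  10   1   0   .
 -0.72 -91 -91 -91 -91   5   6   1   2   1   3   3  41  41  10  10   9  12   2   1   .
 -0.78 -91 -91 -91 -91   4   6   2   2   2   3   3   6   6   6   6   6  11   2   0   .
 -0.84 -91 -91 -91 -91   4   6   1   2   4   4   1   6   2   3   4   4   6   2   0   .
 -0.90 -91 -91 -91 -91   1   6   2   1   4   4   1   6   2   4   3   4   6   6   0   .
```

Run:
```python
from h import *
Z=[]
for c in("scene","side"):
    p,d,P=cloud(c); Z.append(P[d>0])
Z=np.vstack(Z)
def box(n,m): 
    q=Z[m]; print(n,len(q),np.percentile(q,[1,99],axis=0).round(3).tolist())
x,y,z=Z.T
m=(z>.17)&(z<.24)&(x>.25)&(x<.65)&(y<.15)&(y>-.25)
box("disc",m); (c,r)=cv2.minEnclosingCircle(Z[m][:,:2].astype(np.float32)); print(c,r)
for y0 in np.arange(-.7,0,.1):
    m=(z>.38)&(x>.5)&(x<.8)&(abs(y-y0)<.03)
    if m.sum()>5: box("rail %.1f"%y0,m)
box("cake",(z>.2)&(z<.37)&(x>.6)&(x<1.)&(y<0)&(y>-.5))
box("stand<.2",(z>.02)&(z<.2)&(x>.63)&(x<1.)&(y<-.0)&(y>-.5))
q=np.array(env.sense()["joint_positions"])
for p,a in (([.181,.6,.215],0),([.42,0.,.38],0),([.39,-.24,.38],0)):
  for a in (-1.57,-.5,0,.5,1.57,2.6):
    s=solver.inverse_kinematics(p,Rdown(a)); print(p,a,None if s is None else np.round(s,2))
```

```text
disc 22549 [[0.348, -0.156, 0.185], [0.572, 0.069, 0.204]]
(0.4593040943145752, -0.04551108181476593) 0.12352616339921951
rail -0.7 664 [[0.7, -0.717, 0.38], [0.724, -0.671, 0.412]]
rail -0.6 2200 [[0.702, -0.629, 0.381], [0.799, -0.571, 0.485]]
rail -0.5 1486 [[0.703, -0.53, 0.381], [0.799, -0.471, 0.482]]
rail -0.4 1122 [[0.702, -0.429, 0.381], [0.799, -0.371, 0.453]]
rail -0.3 1269 [[0.701, -0.329, 0.381], [0.793, -0.271, 0.432]]
rail -0.2 1902 [[0.703, -0.229, 0.381], [0.798, -0.171, 0.46]]
rail -0.1 582 [[0.702, -0.13, 0.38], [0.723, -0.079, 0.415]]
cake 21390 [[0.698, -0.352, 0.204], [0.922, -0.09, 0.357]]
stand<.2 14241 [[0.679, -0.497, 0.021], [0.938, -0.072, 0.199]]
[0.181, 0.6, 0.215] -1.57 [-1.04  0.47 -0.4   1.64  0.2   1.07  1.65]
[0.181, 0.6, 0.215] -0.5 [-0.88  0.51 -0.62  1.63  0.33  1.1   2.62]
[0.181, 0.6, 0.215] 0 [-1.77  0.47  0.59  1.69 -0.29  1.07 -2.65]
[0.181, 0.6, 0.215] 0.5 [-1.69  0.45  0.48  1.69 -0.23  1.06 -2.2 ]
[0.181, 0.6, 0.215] 1.57 [-1.52  0.43  0.26  1.68 -0.12  1.05 -1.23]
[0.181, 0.6, 0.215] 2.6 [-1.36  0.43  0.04  1.67 -0.02  1.05 -0.29]
[0.42, 0.0, 0.38] -1.57 [-1.26 -0.29  0.99  1.94  0.24  1.37  2.81]
[0.42, 0.0, 0.38] -0.5 [ 0.66 -0.05 -0.7   1.86 -0.03  1.32 -2.1 ]
[0.42, 0.0, 0.38] 0 [-0.87 -0.16  0.71  1.93  0.11  1.34 -1.76]
[0.42, 0.0, 0.38] 0.5 [-0.97 -0.18  0.79  1.93  0.13  1.34 -1.29]
[0.42, 0.0, 0.38] 1.57 [-0.84 -0.16  0.68  1.93  0.1   1.34 -0.18]
[0.42, 0.0, 0.38] 2.6 [-0.76 -0.14  0.62  1.93  0.08  1.33  0.86]
[0.39, -0.24, 0.38] -1.57 [ 0.49 -0.   -0.01  1.82 -0.    1.32 -2.66]
[0.39, -0.24, 0.38] -0.5 [ 0.05 -0.03  0.43  1.85  0.01  1.32 -1.6 ]
[0.39, -0.24, 0.38] 0 [-0.9  -0.24  1.23  1.87  0.23  1.36 -1.31]
[0.39, -0.24, 0.38] 0.5 [-0.96 -0.29  1.24  1.87  0.28  1.37 -0.86]
[0.39, -0.24, 0.38] 1.57 [-0.96 -0.29  1.24  1.87  0.28  1.37  0.21]
[0.39, -0.24, 0.38] 2.6 [-0.89 -0.23  1.22  1.87  0.22  1.35  1.3 ]
```

Run:
```python
from h import *
s=env.sense(); p=np.array(s["ee_pos"]); R=np.array(s["tcp_rot"])
t=np.r_[p[:2]*.46/np.hypot(*p[:2]),.36]
q=np.array(solver.inverse_kinematics(t,R)); print(q.round(3))
assert abs(q[2])<.2
env.goto_joints(q)
h=np.arctan2(-.2465,.3815)
q2=q.copy(); q2[0]=q[0]+(np.arctan2(p[1],p[0])-h); q2[6]=-2.55
env.goto_joints(q2); print(env.sense()["ee_pos"],env.sense()["t"])
q3=solver.inverse_kinematics([.3815,-.2465,.17],Rdown(-1.57)); print(np.round(q3,2))
env.reach([.3815,-.2465,.17],Rdown(-1.57))
im,d,P=cloud("wrist"); cv2.imwrite("pics/w1.png",im[:,:,::-1]); np.savez("w1.npz",im=im,d=d,P=P)
s=env.sense(); print(s["ee_pos"],s["t"],s["gripper_width"])
for n in("spring_top","spring_center"): print([(np.round(x["at"],4),round(x["score"],2)) for x in tip_of("wrist",n)[:2]])
```

```text
[-1.333  0.014 -0.03   1.85   0.     1.277 -0.073]
[ 0.38682628 -0.24896076  0.35992228] 4.8583
[ 0.53  0.2  -0.03  2.11  0.01  0.84 -2.65]
[ 0.38312693 -0.24716524  0.17162009] 5.6917 0.09230461833820405
[(array([ 0.3828, -0.2488,  0.0826]), 0.57)]
[(array([ 0.3813, -0.2487,  0.0391]), 0.93)]
```

View pics/w1.png

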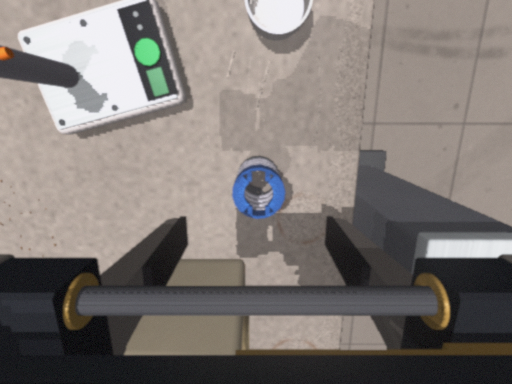

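Run:
```python
import numpy as np,cv2
f=np.load("w1.npz"); im,d,P=f["im"],f["d"],f["P"]
m=(abs(P[...,2]-.084)<.006)&(np.hypot(P[...,0]-.382,P[...,1]+.247)<.032)
q=P[m]; (c,r)=cv2.minEnclosingCircle(q[:,:2].astype(np.float32)); print(c,r,q[:,2].mean())
c=np.array(c)
# polar: open fraction in ring 15-21 mm versus angle
rel=P[...,:2]-c; rr=np.hypot(*rel.transpose(2,0,1)); th=np.degrees(np.arctan2(rel[...,1],rel[...,0]))
# use ray intersection at plate plane: project ray to z=.084
cam_dist=None
print([ (int(k),round(float(rr[m&(abs((th-k+180)%360-180)<7)].min()*1e3),1)) for k in range(-180,180,10) if (m&(abs((th-k+180)%360-180)<7)).any()])
cr=im[145:230,215:300]; cv2.imwrite("pics/w1c.png",cv2.resize(cr[:,:,::-1],None,fx=7,fy=7,interpolation=cv2.INTER_CUBIC))
```

```text
(0.3800768256187439, -0.24842438101768494) 0.026098836213350296 0.08395438676866496
[(-180, 14.9), (-170, 14.3), (-160, 14.3), (-150, 14.4), (-140, 14.3), (-130, 14.3), (-120, 14.0), (-110, 15.8), (-100, 22.5), (-90, 22.9), (-80, 23.0), (-70, 17.0), (-60, 14.3), (-50, 13.9), (-40, 13.9), (-30, 13.9), (-20, 14.2), (-10, 14.2), (0, 14.1), (10, 14.3), (20, 14.2), (30, 14.3), (40, 14.2), (50, 14.1), (60, 14.2), (70, 14.2), (80, 22.2), (90, 22.9), (100, 22.8), (110, 16.8), (120, 14.8), (130, 14.6), (140, 14.5), (150, 14.4), (160, 14.3), (170, 14.4)]
```

View pics/w1c.png

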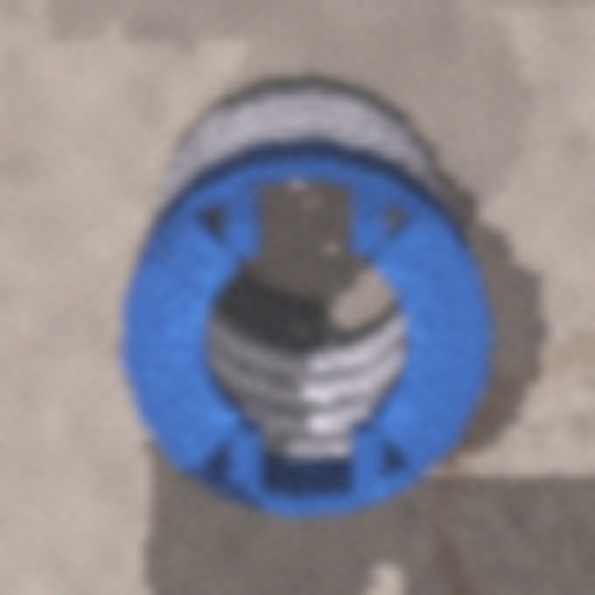

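```bash
cat >> h.py <<'E'
def st(tag=""):
    s=env.sense(); R=np.array(s["tcp_rot"]); a=np.degrees(np.arctan2(R[1,0],R[0,0]))
    print(tag,"t%.2f"%s["t"],np.round(s["ee_pos"],4),"a%.1f"%a,"F",np.round(s["wrist_force"],1),"Mz%.2f"%s["moment"][2],"w%.4f"%s["gripper_width"],"g%.1f"%np.max(s["grasp_force"])); return s
E
python3 - <<'E'
from h import *
env.movel([.380,-.2485,.055],frame=Rdown(-1.57),rate=.12); st("down")
effector.grasp(squeeze=35); st("grip")
env.movel([.380,-.2485,.27],rate=.2); st("up")
env.reach([.54,-.275,.27],Rdown(-1.57)); env.pause(.2); s=st("look")
im,d,P=cloud("wrist"); cv2.imwrite("pics/w2.png",im[:,:,::-1]); np.savez("w2.npz",im=im,d=d,P=P)
for n in("cross_pin","rod_seat","key_top","spring_top"): print(n,[(np.round(x["at"],4),round(x["score"],2)) for x in tip_of("wrist",n)[:2]])
E
```

```text
down t6.90 [ 0.3805 -0.2488  0.0555] a-90.0 F [ 0.2 -0.6  0.6] Mz0.01 w0.0918 g0.0
grip t7.59 [ 0.3802 -0.2485  0.0551] a-90.0 F [ 0.2 -0.1  0.5] Mz0.05 w0.0515 g35.0
up t8.82 [ 0.3793 -0.2481  0.2689] a-90.0 F [ 0.5 -0.4 -1.2] Mz0.02 w0.0516 g35.0
look t9.71 [ 0.5389 -0.2753  0.2704] a-90.0 F [-0.4 -0.1 -1.2] Mz-0.05 w0.0515 g35.0
cross_pin []
rod_seat [(array([ 0.5802, -0.3585,  0.0299]), 0.72)]
key_top [(array([ 0.4938, -0.3797,  0.0315]), 0.76)]
spring_top [(array([ 0.5394, -0.2732,  0.3003]), 0.69)]
```

View pics/w2.png

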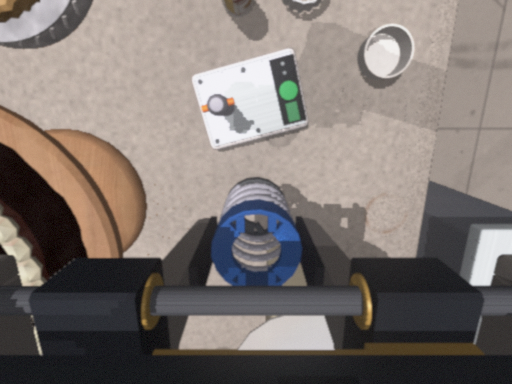

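Run:
```python
import numpy as np,cv2
f=np.load("w2.npz"); im,d,P=f["im"],f["d"],f["P"]
hsv=cv2.cvtColor(im,cv2.COLOR_RGB2HSV)
near=np.hypot(P[...,0]-.58,P[...,1]+.36)<.04
m=(hsv[...,0]<16)&(hsv[...,1]>140)&(hsv[...,2]>110); m[:,:190]=0; m[:,250:]=0; m[:80]=0; m[130:]=0
v,u=np.nonzero(m); print(len(u),u.min(),u.max(),v.min(),v.max(), P[m][:,2].round(3))
# own rays onto plane z=.1245 (pin top ~ .1205+.004) using pixel geometry: scale from depth points
from station import viewer
i=viewer.camera_info("wrist"); K=i["intrinsics"];T=i["T_tool_cam"]
R=np.array([[0,-1,0],[-1,0,0],[0,0,-1.]]); ee=np.array([.5389,-.2753,.2704])
C=R@T[:3,3]+ee
def ray(u,v,z):
    D=np.stack([(u-K[0,2])/K[0,0],-(v-K[1,2])/K[1,1],-np.ones_like(u,float)],-1)@(R@T[:3,:3]).T
    return C+D*((z-C[2])/D[...,2])[...,None]
Q=ray(u,v,.1225)[:,:2]
g=[Q[u<217],Q[u>=217]]; A,B=[x.mean(0) for x in g]; print(A,B,len(g[0]),len(g[1]))
vx,vy,x0,y0=cv2.fitLine(Q.astype(np.float32),cv2.DIST_L2,0,.01,.01).ravel(); print("pin",np.degrees(np.arctan2(vy,vx)),x0,y0, "extent",np.ptp((Q-[x0,y0])@[vx,vy]), "AB",np.degrees(np.arctan2(*(B-A)[::-1])), "mid",(A+B)/2)
for z0,z1,n in((.13,.14,"rodtop"),(.026,.034,"base"),(.0335,.037,"key")):
    k=(P[...,2]>z0)&(P[...,2]<z1)&(np.hypot(P[...,0]-.55,P[...,1]+.37)<.12)
    if n=="key": k&=(hsv[...,1]>100)
    q=P[k][:,:2].astype(np.float32)
    if len(q)>4: print(n,len(q),cv2.minEnclosingCircle(q),cv2.minAreaRect(q),P[k][:,2].mean())
```

```text
43 203 232 99 110 [0.122 0.123 0.124 0.124 0.125 0.124 0.124 0.123 0.125 0.123 0.125 0.125
 0.124 0.125 0.125 0.125 0.123 0.124 0.124 0.124 0.124 0.125 0.125 0.124
 0.124 0.125 0.124 0.124 0.123 0.124 0.125 0.124 0.126 0.125 0.124 0.126
 0.126 0.125 0.125 0.125 0.125 0.124 0.124]
[ 0.59425333 -0.35718318] [ 0.56644021 -0.36468043] 15 28
pin 15.135143 0.5761425 -0.3620651 extent 0.03428220127569291 AB -164.91403938296565 mid [ 0.58034677 -0.36093181]
rodtop 244 ((0.5808331370353699, -0.36079421639442444), 0.009367982856929302) ((0.5805180072784424, -0.3609105348587036), (0.01746792159974575, 0.017180820927023888), 89.7132797241211) 0.1335326018209518
base 7186 ((0.5504013895988464, -0.38993871212005615), 0.10042678564786911) ((0.5545485615730286, -0.40267422795295715), (0.14658193290233612, 0.1738985925912857), 14.34626293182373) 0.030293195846227045
key 260 ((0.4893019199371338, -0.37296539545059204), 0.024219701066613197) ((0.4935697317123413, -0.3727986514568329), (0.023743929341435432, 0.04578147456049919), 2.2371277809143066) 0.034869726435275715
```

Run:
```python
import numpy as np,cv2
f=np.load("w2.npz"); im,d,P=f["im"],f["d"],f["P"]
hsv=cv2.cvtColor(im,cv2.COLOR_RGB2HSV)
b=(hsv[...,0]>98)&(hsv[...,0]<130)&(hsv[...,1]>120)
m=b&(np.hypot(P[...,0]-.539,P[...,1]+.274)<.034)&(P[...,2]>.27)
print(m.sum(),np.percentile(P[m][:,2],[10,50,90]))
m&=abs(P[...,2]-np.median(P[m][:,2]))<.005
q=P[m]; print(cv2.minEnclosingCircle(q[:,:2].astype(np.float32)))
c=np.array(cv2.minEnclosingCircle(q[:,:2].astype(np.float32))[0])
rel=P[...,:2]-c; rr=np.hypot(*rel.transpose(2,0,1)); th=np.degrees(np.arctan2(rel[...,1],rel[...,0]))
for w in (2,):
  # robust circle of inner bore: points on plate rr 13.5-16 away from notches; print min radius
  print([(k,round(float(rr[m&(abs((th-k+180)%360-180)<5)].min()*1e3),1)) for k in range(-180,180,10) if (m&(abs((th-k+180)%360-180)<5)).any()])
```

```text
3796 [0.29326892 0.29945217 0.30034307]
((0.5371911525726318, -0.2752092778682709), 0.02616378664970398)
[(-180, 13.7), (-170, 14.3), (-160, 14.4), (-150, 13.8), (-140, 13.6), (-130, 14.0), (-120, 14.1), (-110, 15.0), (-100, 23.0), (-90, 23.1), (-80, 23.5), (-70, 18.1), (-60, 15.2), (-50, 14.5), (-40, 14.6), (-30, 15.4), (-20, 15.1), (-10, 15.0), (0, 15.0), (10, 14.6), (20, 14.5), (30, 14.2), (40, 14.5), (50, 14.5), (60, 14.7), (70, 18.3), (80, 22.4), (90, 22.6), (100, 22.3), (110, 14.7), (120, 14.3), (130, 13.9), (140, 13.8), (150, 13.6), (160, 13.8), (170, 13.7)]
```

```bash
cat >> h.py <<'E'
def down(x,y,z0,z1,a,step=.005,lim=8,base=-1.2,rate=.06):
    z=z0
    while z>z1+1e-6:
        z=max(z-step,z1); env.movel([x,y,z],frame=Rdown(a),rate=rate)
        f=np.array(env.sense()["wrist_force"]); 
        if abs(f[2]-base)>lim or np.hypot(*f[:2])>15: st("contact cmd z%.4f"%z); return z
    st("reached %.4f"%z); return z
E
python3 - <<'E'
from h import *
a=np.radians(160); X,Y=.582,-.3605
q=solver.inverse_kinematics([X,Y,.215],Rdown(a)); print(np.round(q,2),np.round(env.sense()["joint_positions"],2))
if abs(q[2])<.4:
    env.reach([X,Y,.215],Rdown(a)); env.pause(.2); st()
    down(X,Y,.215,.150,a)
E
```

```text
[ 1.23  0.95 -1.33  1.46  0.92  1.44  1.11] [ 0.46  0.35 -0.06  1.65  0.02  1.14 -2.74]
```

Run:
```python
from h import *
a=np.radians(160); X,Y=.582,-.3605
q=np.array(env.sense()["joint_positions"]); q[6]+=np.radians(250); env.goto_joints(q); st("rot")
q=solver.inverse_kinematics([X,Y,.215],Rdown(a)); print(np.round(q,2))
if abs(q[2])<.4:
    env.reach([X,Y,.215],Rdown(a)); env.pause(.2); st()
    down(X,Y,.215,.150,a)
```

```text
rot t13.58 [ 0.5397 -0.2751  0.2704] a160.0 F [ 0.2  0.5 -1.5] Mz0.00 w0.0518 g35.0
[ 0.52  0.53 -0.03  1.51  0.02  1.11  1.72]
 t14.30 [ 0.5827 -0.3594  0.2164] a160.1 F [-0.2  0.2 -1.2] Mz0.00 w0.0514 g35.0
reached 0.1500 t17.55 [ 0.5818 -0.3604  0.1495] a160.0 F [-0.8 -0.1 -0.9] Mz-0.01 w0.0512 g35.0
```

Run:
```python
from h import *
a=np.radians(195); X,Y=.582,-.3605
env.movel([X,Y,.128],rate=.08); st("pre")
env.reach([X,Y,.128],Rdown(a)); env.pause(.1); s=st("turned"); print(np.round(s["joint_positions"],2))
z=down(X,Y,.128,.108,a,step=.01); z=down(X,Y,z,.087,a,step=.004) if z<.109 else z
im,d,P=cloud("side"); cv2.imwrite("pics/s3.png",cv2.resize(im[120:300,200:440,::-1],None,fx=3,fy=3))
```

```text
pre t17.98 [ 0.5816 -0.3602  0.127 ] a160.0 F [-0.1 -0.4 -0.2] Mz0.07 w0.0520 g35.0
turned t18.65 [ 0.5821 -0.3606  0.1282] a-165.1 F [-0.8  0.  -1. ] Mz0.02 w0.0514 g35.0
[ 0.62  0.62 -0.17  1.57  0.12  0.96  2.24]
reached 0.1080 t19.28 [ 0.5817 -0.3603  0.1073] a-165.0 F [ 0.4 -0.1 -0. ] Mz-0.01 w0.0520 g35.0
reached 0.0870 t20.78 [ 0.582  -0.3605  0.087 ] a-165.0 F [-0.   0.3 -1.8] Mz0.02 w0.0514 g35.0
```

View pics/s3.png

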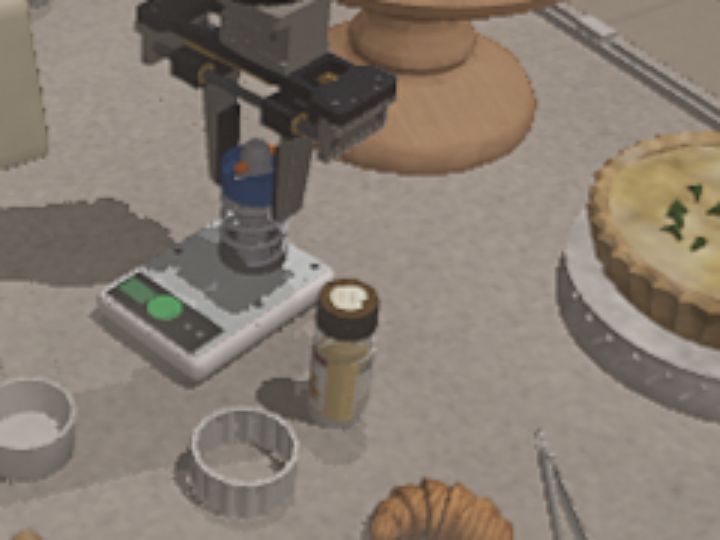

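Run:
```python
from h import *
a=np.radians(195); X,Y=.582,-.3605
down(X,Y,.087,.0825,a,step=.001,lim=4,base=-1.2,rate=.03)
effector.release(); st("rel")
env.movel([X,Y,.20],rate=.15); st("up")
effector.grasp(squeeze=20)
env.reach([.495,-.384,.16],Rdown(a)); env.pause(.1); st("over key")
im,d,P=cloud("wrist"); cv2.imwrite("pics/w4.png",im[:,:,::-1])
print([(np.round(x["at"],4),round(x["score"],2)) for x in tip_of("wrist","key_top")[:2]])
for n in("spring_top","spring_foot"):
    viewer.read_camera("side"); print(n,[(np.round(x["at"],4),round(x["score"],2)) for x in tip_of("side",n)[:2]])
    viewer.read_camera("scene"); print(n,[(np.round(x["at"],4),round(x["score"],2)) for x in tip_of("scene",n)[:2]])
```

```text
contact cmd z0.0840 t21.58 [ 0.5824 -0.3607  0.0851] a-165.0 F [-1.2  0.6  4.8] Mz0.03 w0.0515 g35.0
rel t22.32 [ 0.582  -0.3605  0.084 ] a-165.0 F [ 0.1  0.  -0.8] Mz-0.02 w0.0917 g0.0
up t23.24 [ 0.5814 -0.3602  0.1989] a-165.0 F [ 0.1  0.2 -0.3] Mz-0.04 w0.0920 g0.0
over key t25.17 [ 0.4966 -0.3836  0.1608] a-164.9 F [ 0.9 -0.6  0.6] Mz0.02 w0.0004 g0.0
[(array([ 0.4938, -0.3813,  0.0324]), 0.59)]
spring_top [(array([ 0.5888, -0.3598,  0.1124]), 0.9)]
spring_top [(array([ 0.5832, -0.3629,  0.0306]), 0.63), (array([ 0.5844, -0.3624,  0.1132]), 0.62)]
spring_foot [(array([ 0.5831, -0.3597,  0.0316]), 0.68)]
spring_foot [(array([ 0.5836, -0.3591,  0.0251]), 0.72)]
```

View pics/w4.png

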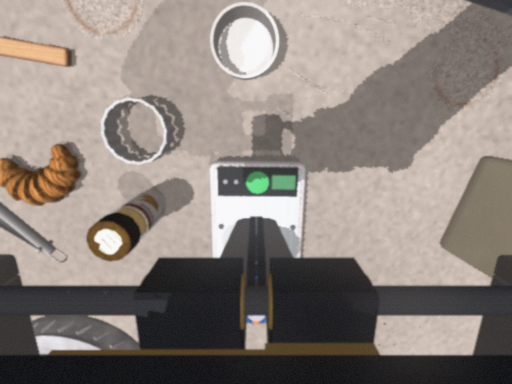

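Run:
```python
from h import *
X,Y=.495,-.383; R=Rdown(np.radians(195))
def fz(n=5):
    v=[]
    for _ in range(n): v.append(env.sense()["wrist_force"][2]); env.pause(.02)
    return np.mean(v)
env.movel([X,Y,.06],frame=R,rate=.12); env.movel([X,Y,.039],frame=R,rate=.05); env.pause(.15); b=fz(); st("base %.2f"%b)
z=.039
while z>.027:
    z-=.0005 if z<.037 else .001; env.movel([X,Y,z],frame=R,rate=.03); f=fz()-b
    if f>2: print(round(z,4),round(f,2),round(env.sense()["ee_pos"][2],4))
    if f>8.5: break
for _ in range(8): env.pause(.08); print("%.1f"%(env.sense()["wrist_force"][2]-b),end=" ")
st("held")
env.movel([X,Y,.10],frame=R,rate=.12)
env.movel([X-.03,Y,.2],frame=R,rate=.2); env.pause(.2); st("away")
im,d,P=cloud("scene"); cv2.imwrite("pics/e5.png",cv2.resize(im[100:280,150:390,::-1],None,fx=3,fy=3))
```

```text
base -0.01 t27.45 [ 0.4952 -0.3831  0.0393] a-165.0 F [-0.   0.6  0.3] Mz0.03 w0.0003 g0.0
0.0345 3.96 0.0348
0.034 5.46 0.0343
0.0335 6.35 0.0339
0.033 7.16 0.0335
0.0325 8.11 0.0332
0.032 9.66 0.0328
8.8 8.9 8.7 9.4 9.1 9.1 9.3 8.6 held t31.78 [ 0.4951 -0.383   0.0328] a-165.0 F [-2.   1.8  8.6] Mz-0.00 w0.0007 g4.6
away t33.38 [ 0.4647 -0.3823  0.1983] a-165.0 F [ 0.1 -0.2  0.6] Mz0.02 w0.0002 g0.0
```

View pics/e5.png

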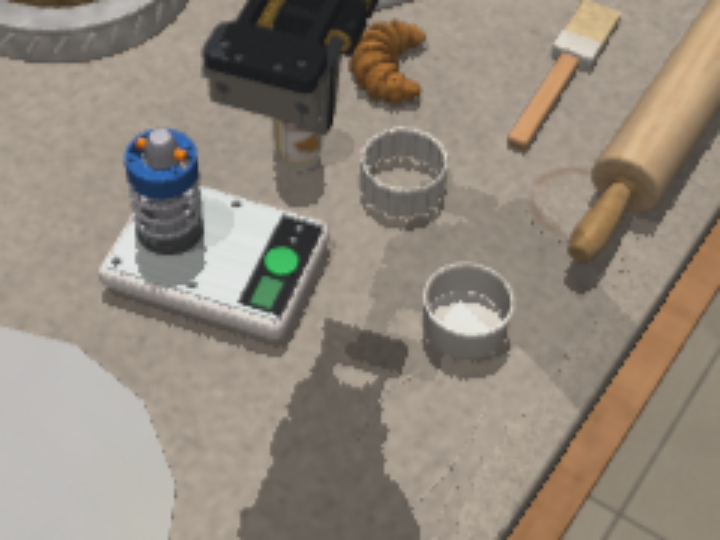

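The spring stands fully down with both orange pin ends above the blue collar (image px 140,142 and 182,155). The key was held at about 9 N for 0.6 s, the bystanders have not moved, and the robot is clear.

```bash
python3 -c "
from station import workorder
print(workorder.finish_job())"
```

```text
the job is handed in; nothing more can be done
None
```

The spring is threaded fully down on the press base with both collars below the pin, the key was then pressed at about 9 N for over half a second, and the job was handed in at about 33 s; no verdict was returned.

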